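Take the clogged bayonet filter out of the dust extractor

ROBOT

A 6-joint arm with a two-finger parallel gripper is mounted at the origin on the work surface. World frame = base frame: x ahead of the robot, y to its left, z up, the work surface at z = 0. Lengths are in m, angles in rad, forces in N, time in s.
With the tool pointing down it reaches from about 0.225 to 0.875 m from the base axis. Payload 3.4 kg.
Tool frame: the origin (TCP) lies midway between the tips of the shut fingers; the grasp point (between the pads) lies 19 mm behind it (manip.grasp_offset is the distance from the TCP to the grasp point, in m); x points along the fingers, y is the direction in which the jaws open and shut, and the axes are right-handed (so a half turn about x gives the same grasp; the last joint's range is limited). The gripper opens to 85 mm and grips with 20 to 120 N. Pads are 22 mm wide; open, the fingers measure 114 mm over their backs; the gripper's body (76 mm by 85 mm) begins 54 mm behind the grasp point. The pads swing forward as they close: fully open they stand 13 mm farther back than shut.
Start: joints at [1.217, 0.276, 1.505, -0, 1.361, -0.121], TCP at [0.133, 0.56, 0.231] pointing down, gripper open.
Joint ranges: [-2.89, 2.89], [-0.75, 2.08], [0.22, 2.7], [-1.18, 4.32], [0.11, 2.71], [-2.7, 2.7]. Speed limits (rad/s): [2.57, 2.57, 3.14, 3.14, 3.14, 3.14].

INTERFACE

Orientations are given as a unit quaternion [w, x, y, z].
In Python, from rig import manip gives the robot as it stands.
- The arm moves only by the shell command python3 -m creep 'ROWS' [OPENING] [FORCE]. ROWS is a JSON object of lists of equal length, an entry for each row: "delta_pos": the shift along the tool's x, y, z in cm, a list of three; "dr": the turn, a rotation vector about the tool's x, y, z in rad, a list of three. In form: {"delta_pos": [[dx, dy, dz], ...], "dr": [[rx, ry, rz], ...]}. A call has 1 to 10 rows; each row is the pose to reach, as a shift and turn from the pose commanded when the call began, along the tool's axes at that moment; what a row does not reach only later rows make up. A row lasts 1/10 s, in which the tool goes at most 50 mm and 8.59 degrees, less where a joint would pass 70% of its speed; a pose out of reach is approached as far as the arm can. A call with a gripper value outside its range is refused whole. OPENING is the opening, from -1 (shut) to 1 (fully open), set as the call begins (- or left out, the last holds). The fingers move at their own pace and stop on an object; FORCE is the grip in N (left out, the last holds). Time passes only in rows, so rows that repeat a pose let the fingers close. It gives the time, the measured TCP pose, the force and the opening at its end, in the units of the state.
- manip.get_state(): the state, without advancing time (a new reading comes with each control period).
- manip.get_image(name): name is "side" or "top"; returns a dict with "pixels" (480x640x3 uint8, blue, green, red), "depth" (480x640 float32, m along the optical axis (not along the pixel's ray), 0 where there is no reading), "intrinsics" (3x3 intrinsics, pixels), "k1" (the pictures are not rectified: a ray, as slopes to the right and down, at radius r is drawn at 1 + k1 r^2 times it, then the intrinsics apply), "rvec" (rotation vector, rad) and "tvec" (3), from world to camera coordinates, as OpenCV has them. Camera axes: x right, y down, z forward; pixel columns grow to the right and rows downward; lengths in m; the calibration is good to about 2 mm. A picture is of the moment at which its call begins.
- manip.sign_off(): hands the job in, once; it reports no verdict.
The state is a dict: "clock": time; "qpos": joint angles; "qd": joint speeds; "effort": joint torques, N m; "position": TCP position; "ee_rot": TCP orientation; "contact_force": force on the tool from outside, world axes, zero at the start; "moment": the same for the moment, N m; "width": finger opening in m.
Only numpy, scipy, OpenCV 4.12 (cv2) and the standard library are available. Lean on these libraries where they do the work, as an engineer would, in place of code of your own. Each camera call takes 0.05 s, during which the arm holds its last target. There are 200 camera calls.

TASK

The cartridge filter of the bench dust extractor is clogged. Flip its safety catch right over, then turn the filter anticlockwise (seen from above; its lever is made to be pushed) towards its stop until it springs up, lift it out and, keeping it upright, set it down gently so that it stands flat in the empty steel tray. Leave the loose things lying about where they are.

Things in the scene. Friction and masses are not known exactly. Their poses are not given: they have to be found in the camera images.
- extractor: bench dust extractor, fixed grey box 365 mm (x) x 220 mm (y), flat top at z = 150 mm. Origin: on the vertical axis of its round filter port, at table height. The box reaches from x = -165 mm (its front, nearest the robot) to x = 200 mm, y = +-110 mm. A grey motor (top at z = 200 mm) lies across the rear of the top, x = 98 to 195 mm; a brass nozzle stands on the top beside it
- port (a point): centre of the steel bayonet collar round the port, at its top edge, 168 mm above the table; outer radius 69 mm. The filter's two hidden lugs lock in it. Turned anticlockwise from above (positive yaw), the filter comes free at 1.1 rad from the extractor's x axis and springs up 8 mm; a stop ends the turn at about 1.35 rad. Then it lifts straight out; the foot clears the collar after 70 mm
- filter: cartridge filter with a pale metal cap and black handle and lever, 0.26 to 0.44 kg, locked in the port. Origin: centre of its foot; z up its axis. Pleated cartridge, diameter 92 mm, from z = 0 to 80 mm; cap, diameter 128 mm, z = 80 to 89 mm; on it a bridge handle and one lever. Locked: foot 91 mm above the table, x axis within 0.1 rad of the extractor's. A spring below presses it up with about 9 N
- lever_tip (a point): point in the filter's lever at half its height, 7 mm short of its end. The lever is a flat bar 20 mm wide (y) that sticks out of the cap along the filter's -x to 115 mm from the axis, z = 83 to 99 mm in the filter's frame (174 to 190 mm above the table while locked). It takes 2 to 4 N, sideways near the end, to turn the filter
- bridge (a point): centre of the bar of the bridge handle, on the filter's axis, 121 mm above its foot. The bar is 90 mm long (along the filter's x), 18 mm wide (y) and 18 mm high; posts at its two ends; 23 mm of free space between bar and cap
- catch (a joint): angle of the safety catch, rad: 0 = lying flat just beside the lever, which it then stops after a few degrees; 2.2 = flipped right over to the front. The hinge runs along the extractor's y at x = -150 mm, z = 160 mm, centred on y = -30 mm in the extractor's frame. Flipping takes about 1 N; past about 1.1 rad it falls open by its own weight and stays there
- catch_tab (a point): point on the inner face (the side facing the port) of the catch's upright steel tab, 55 mm above the hinge and 14 mm nearer the port than it while shut; moves with the catch. The tab is 40 mm wide, 6 mm thick, its top 68 mm above the hinge; push its inner face to the front and over. The catch's bar, 12 mm wide, runs from the hinge 68 mm towards the port, top 26 mm above the hinge
- tray: empty rectangular steel tray, fixed, 190 mm (x) x 170 mm (y), walls 3 mm thick and 30 mm high. Origin: centre of its underside. It stands to the left or to the right of the extractor; on the other side stands a round wire basket of turned wooden blanks, 100 mm high
- tray_in (a point): centre of the tray's inner floor
Not all that is in view belongs to the job. What is shaped like the filter but green is not meant.

How it is judged:
On the way, in this order (a step that is already met when the one before it is completed fails the run):
1. the safety catch is flipped over (past 1.4 rad), the filter still locked (value of joint catch above 1.4 rad and z of filter in the frame of extractor below 0.095 m), for 0.2 s.
2. the filter is turned more than 1 rad anticlockwise and has sprung up in its port (foot 95 to 125 mm above the table) (angle between the x axis of filter and the x axis of extractor, either way round above 1 rad and z of filter in the frame of extractor between 0.095 and 0.125 m), for 0.1 s.
3. the filter is lifted out, its foot clear above the collar (z of filter in the frame of extractor above 0.17 m), for 0.1 s.
At the end, for the whole second after the job is handed in: The filter stands upright (within 0.05 rad) and at rest with its foot flat on the tray's floor (within 5 mm), within 60 mm of the tray's centre, released (horizontal distance between filter and tray_in below 0.06 m and z of filter in the frame of tray_in below 0.005 m and angle between filter's own z axis and vertical below 0.05 rad and linear speed of filter below 0.01 m/s and angular speed of filter below 0.1 rad/s); the robot touches nothing.
It fails at once if the filter is tipped more than 0.5 rad (angle between filter's own z axis and vertical above 0.5 rad).
It fails at once if the filter is dropped or banged into the tray (foot less than 30 mm above the tray's floor and faster than 0.5 m/s, or more than 60 N) ((horizontal distance between filter and tray_in below 0.1 m and z of filter in the frame of tray_in below 0.03 m and linear speed of filter above 0.5 m/s) or contact force between filter and tray above 60 N).
It fails at once if a loose bystander is moved more than 30 mm (distance of any of brass_nozzle, blank_lying, blank_standing, wax_tin, spanner, brush from where it was at the start of the episode above 0.03 m).
It also fails if it takes over 67 s, if anything falls off the work surface, if the arm or the gripper's body presses on something with over 40 N, if the wrist force passes 120 N, or if a joint passes its speed limit or range.

## Working session

There is one attempt and no reset: what is moved stays moved. The work goes in short steps, Python scripts to look and compute and a shell command to move; the robot and the scene stay as the last step left them, time stands still between calls to the robot, and variables do not carry over. Pictures are saved under pics/ and viewed, about 8 in all and at most 12, crops included, and the job is handed in when it is done.

```bash
ls; mkdir -p pics; cat > h.py <<'E'
import numpy as np, cv2
from rig import manip
from scipy.spatial.transform import Rotation as R
def snap(name,fn):
    im=manip.get_image(name); cv2.imwrite('pics/'+fn+'.png',im['pixels']); np.savez('pics/'+fn+'.npz',**im); return im
def load(fn): return dict(np.load('pics/'+fn+'.npz'))
def cloud(im):
    K=im['intrinsics'];k1=float(im['k1'])
    v,u=np.mgrid[:480,:640]; 
    n=cv2.undistortPoints(np.stack([u,v],-1).reshape(-1,1,2).astype(float),K,np.array([k1,0,0,0.])).reshape(480,640,2)
    d=im['depth']; P=np.dstack([n*d[...,None],d]).astype(float)
    Rm=cv2.Rodrigues(im['rvec'])[0]; W=(P-im['tvec'].reshape(3))@Rm
    W[d==0]=np.nan
    return W
def proj(im,pts):
    return cv2.projectPoints(np.array(pts,float).reshape(-1,1,3),im['rvec'],im['tvec'],im['intrinsics'],np.array([float(im['k1']),0,0,0]))[0].reshape(-1,2)
E
python3 - <<'E'
from h import *
a=snap('top','top0');b=snap('side','side0')
s=manip.get_state()
for k in s: print(k,np.round(s[k],3))
print(manip.grasp_offset)
for im in(a,b): print(im['intrinsics'],im['k1'],-cv2.Rodrigues(im['rvec'])[0].T@im['tvec'].reshape(3))
E
```

```text
pics
clock 0.1
qpos [ 1.217  0.277  1.506  0.     1.361 -0.121]
qd [-0.001 -0.001 -0.002  0.002  0.002 -0.003]
effort [ 1.0000e-03 -4.1770e+01 -2.4641e+01 -0.0000e+00  6.0000e-03  0.0000e+00]
position [0.132 0.559 0.231]
ee_rot [ 0.702  0.082  0.702 -0.083]
contact_force [ 0.437 -0.515 -0.878]
moment [ 0.004  0.031 -0.026]
width 0.085
0.0187
[[464.80301109   0.         315.77727626]
 [  0.         464.80301109 247.43995434]
 [  0.           0.           1.        ]] -0.08592479396972175 [ 0.41264875 -0.03265246  1.39281431]
[[449.54697923   0.         323.80067151]
 [  0.         449.54697923 249.47426323]
 [  0.           0.           1.        ]] -0.03574250534014214 [0.29499772 0.72722732 0.74079867]
```

View pics/top0.png

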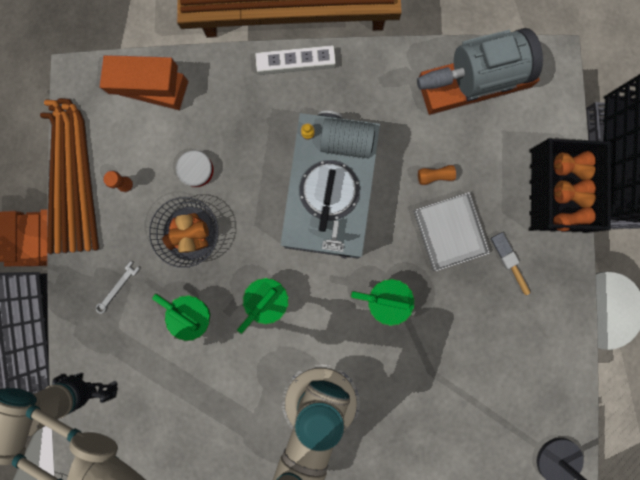

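View pics/side0.png

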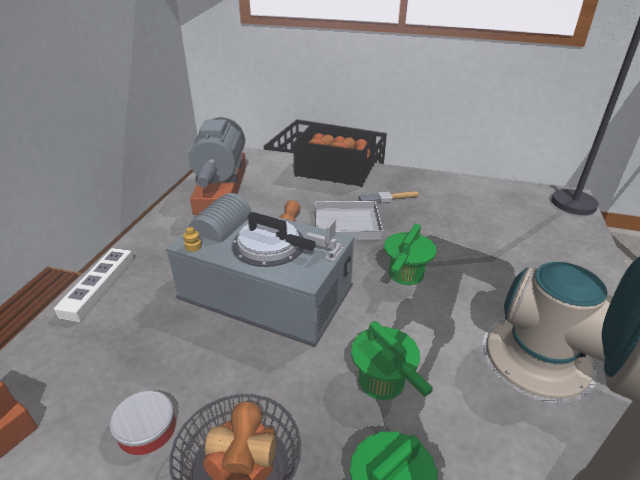

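The target is the pale-capped filter in the grey extractor, at top (330,190). Possible confusions are the green look-alikes at top (187,318), (265,302) and (391,302). The tray is at (452,231), the catch at about (333,240), the brass nozzle at (308,130), the lying blank at (437,175) and the brush at (510,262).

```bash
python3 - <<'E'
from h import *
im=load('top0');W=cloud(im);x,y,z=W[...,0],W[...,1],W[...,2]
u,v=np.meshgrid(range(640),range(480))
# extractor top
reg=(u>270)&(u<395)&(v>100)&(v<270)
m=reg&(abs(z-.15)<.006)
r=cv2.minAreaRect(W[m][:,:2].astype(np.float32)*1000); print('top rect mm',r, np.nanmedian(z[m]),m.sum())
print(cv2.boxPoints(r))
m2=reg&(abs(z-.180)<.005); print('cap',m2.sum())
(c,rad)=cv2.minEnclosingCircle(W[m2&(v>150)&(v<220)][:,:2].astype(np.float32)*1000);print(c,rad)
# bar: z ~ .091+.130=.221
m3=reg&(abs(z-.221)<.006)&(v>150); r=cv2.minAreaRect(W[m3][:,:2].astype(np.float32)*1000);print('bar',r,m3.sum(),cv2.boxPoints(r))
t=(u>405)&(u<500)&(v>185)&(v<275)
for a in(.012,.02): 
  m4=t&(z>a)&(z<.045); r=cv2.minAreaRect(W[m4][:,:2].astype(np.float32)*1000);print('tray',r,m4.sum())
print('tray floor z',np.nanmedian(z[225:240,445:460]), 'table',np.nanmedian(z[270:290,460:480]))
print('heights: green', [np.nanmax(z[b-25:b+25,a-25:a+25]) for a,b in((187,318),(265,302),(391,302),(437,175),(333,240))])
c=im['pixels'][100:270,270:400]; cv2.imwrite('pics/c0.png',cv2.resize(c,None,fx=4.5,fy=3.5*4.5/3.5*0.78,interpolation=cv2.INTER_CUBIC) if 0 else cv2.resize(c,None,fx=3.5,fy=3.5,interpolation=cv2.INTER_CUBIC))
s=load('side0')['pixels'][190:300,220:370];
a=cv2.imread('pics/c0.png'); s=cv2.resize(s,None,fx=2.2,fy=2.2,interpolation=cv2.INTER_CUBIC)
o=np.zeros((600,800,3),np.uint8); o[:a.shape[0],:a.shape[1]]=a; o[:s.shape[0],460:460+s.shape[1]]=s[:, :340]; cv2.imwrite('pics/c0.png',o)
E
```

```text
top rect mm ((632.3109130859375, -41.525115966796875), (221.68283081054688, 366.64410400390625), 80.2333755493164) 0.14978007012492933 6347
[[ 432.8431   -119.66217 ]
 [ 794.17346  -181.85802 ]
 [ 831.7787     36.61194 ]
 [ 470.44836    98.807785]]
cap 1871
(623.9387817382812, -81.86743927001953) 108.47410583496094
bar ((561.8349609375, -41.16056442260742), (190.4367218017578, 35.362125396728516), 2.1969728469848633) 259 [[466.0088   -27.142696]
 [467.36438  -62.478825]
 [657.66113  -55.178432]
 [656.30554  -19.842304]]
tray ((508.64825439453125, -422.08489990234375), (194.82557678222656, 221.1565704345703), 16.123811721801758) 537
tray ((509.1860046386719, -417.927490234375), (192.0018768310547, 213.1737060546875), 16.527864456176758) 362
tray floor z 0.0016027332833447251 table -0.0016284977258997743
heights: green [np.float64(0.13572832815797634), np.float64(0.13528587160965788), np.float64(0.13435662129559475), np.float64(0.054350446091974154), np.float64(0.23182747136240808)]
```

View pics/c0.png

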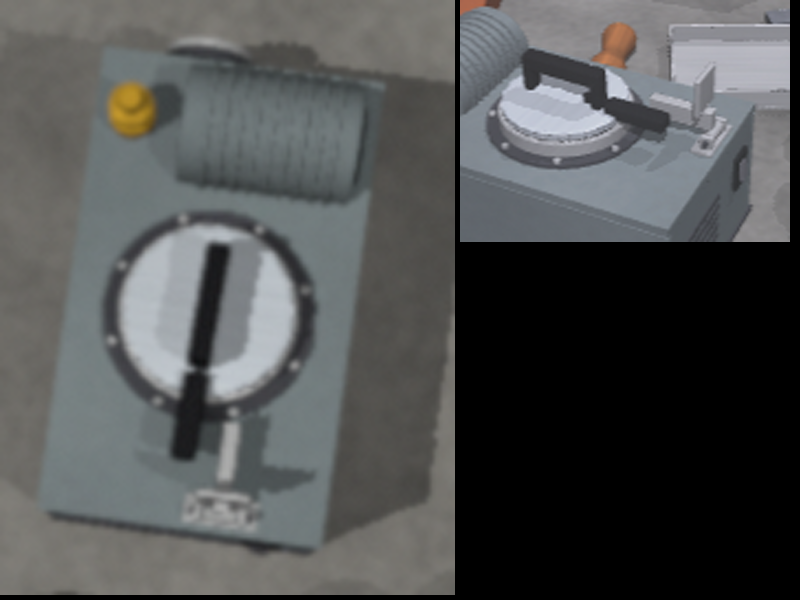

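```bash
cat >> h.py <<'E'
def px(im,u,v,z):
    n=cv2.undistortPoints(np.array([[[u,v]]],float),im['intrinsics'],np.array([float(im['k1']),0,0,0])).reshape(2)
    Rm=cv2.Rodrigues(im['rvec'])[0]; c=-Rm.T@im['tvec'].reshape(3); d=Rm.T@np.array([*n,1]); return c+d*(z-c[2])/d[2]
YE=-0.1705; OE=np.array([.6151,-.0386,0])
def ext(p): 
    c,s=np.cos(YE),np.sin(YE); return np.array([OE[0]+c*p[0]-s*p[1],OE[1]+s*p[0]+c*p[1],p[2]])
def toext(w):
    c,s=np.cos(YE),np.sin(YE); d=np.array(w)-OE; return np.array([c*d[0]+s*d[1],-s*d[0]+c*d[1],w[2]])
def go(p,jaw=None):
    "print tool-frame shift (cm), rotvec to world p, jaw = world yaw of jaw axis (mod pi); tool straight down"
    s=manip.get_state(); q=s['ee_rot']; T=R.from_quat([q[1],q[2],q[3],q[0]]); M=T.as_matrix()
    yy=M[:,1]; cur=np.arctan2(yy[1],yy[0]); jaw=cur if jaw is None else jaw
    jaw=cur+(jaw-cur+np.pi/2)%np.pi-np.pi/2
    X=np.array([0,0,-1.]);Y=np.array([np.cos(jaw),np.sin(jaw),0]);G=np.c_[X,Y,np.cross(X,Y)]
    print('t',s['clock'],'pos',np.round(s['position'],4),'ext',np.round(toext(s['position']),4),'jaw',round(cur,3),'q',np.round(s['qpos'],2),'F',np.round(s['contact_force'],1),'w',round(float(s['width']),4))
    print('d cm',np.round(M.T@(np.array(p)-s['position'])*100,2),'dr',np.round((T.inv()*R.from_matrix(G)).as_rotvec(),3))
E
python3 - <<'E'
from h import *
im=load('top0')
b=px(im,329.4,187.4,.221); l=px(im,322.3,230.9,.190)
print('bar',b,toext(b),'lever',l,toext(l))
for c in([218,243],[198,370]): print(toext(px(im,270+c[0]/3.5,100+c[1]/3.5,.221)))
# collar fit: dark ring outer crop ellipse extents left 103 right 315 , top 210 bottom 422
print('collar',[toext(px(im,270+a/3.5,100+d/3.5,.168)).round(4) for a,d in((103,305),(316,305),(210,210),(210,420))])
W=cloud(im); u,v=np.meshgrid(range(640),range(480))
print('tab',[toext(px(im,270+a/3.5,100+d/3.5,.228)).round(4) for a,d in((184,500),(258,508))])
for c in((417,208),(470,193),(489,249),(437,269)): print('tray',px(im,*c,.03))
W2=W[185:275,405:500]; 
go(ext([-.105,-.046,.231]),YE)
c=im['pixels'][170:290,400:540]; cv2.imwrite('pics/c1.png',cv2.resize(c,None,fx=5,fy=5,interpolation=cv2.INTER_CUBIC))
E
```

```text
bar [ 0.60959261 -0.03980256  0.221     ] [-0.00522349 -0.00211959  0.221     ] lever [ 0.50173924 -0.0184501   0.19      ] [-0.11513597  0.00062322  0.19      ]
[ 0.04146929 -0.00283436  0.221     ]
[-0.05251265 -0.00167913  0.221     ]
collar [array([-0.0068,  0.078 ,  0.168 ]), array([ 0.0158, -0.0819,  0.168 ]), array([0.0767, 0.0079, 0.168 ]), array([-0.0821, -0.0149,  0.168 ])]
tab [array([-0.1475, -0.0053,  0.228 ]), array([-0.1456, -0.0585,  0.228 ])]
tray [ 0.57343126 -0.29684471  0.03      ]
tray [ 0.61394778 -0.45579702  0.03      ]
tray [ 0.4470562  -0.50535323  0.03      ]
tray [ 0.3927215  -0.34926798  0.03      ]
t 0.1 pos [0.1325 0.559  0.2305] ext [-0.577   0.5071  0.2305] jaw 1.338 q [ 1.22  0.28  1.51  0.    1.36 -0.12] F [ 0.4 -0.5 -0.9] w 0.0851
d cm [ 3.000e-02 -5.226e+01  5.055e+01] dr [1.509e+00 1.000e-03 2.000e-03]
```

View pics/c1.png

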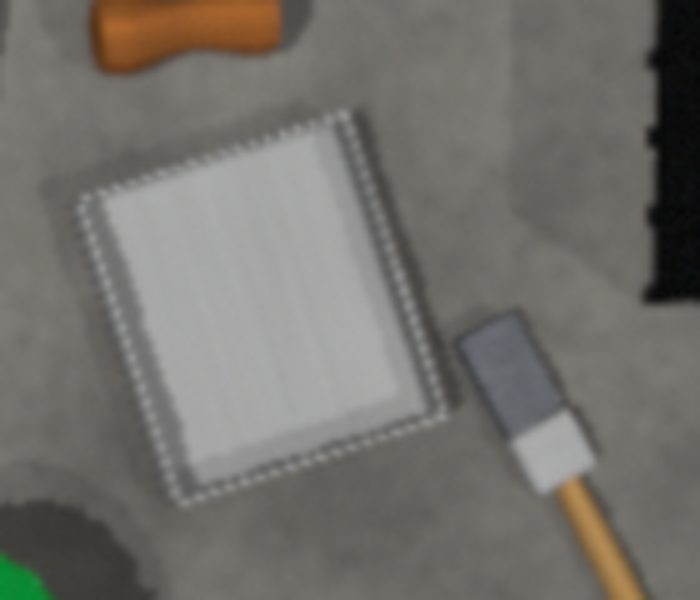

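Tray rim corners in the crop are (83,200), (347,112), (443,415) and (180,498), so its centre is about px (452.6,231.2). The brush is just to its right. First I'll approach high over the extractor with the fingers shut.

```bash
sed -i 's/OE=np.array(.*/OE=np.array([.612,-.040,0])/' h.py
python3 -m creep '{"delta_pos":[[-1,-3.3,3.2],[-2,-6.6,6.4],[-3,-9.9,9.6],[-4,-13.2,12.8],[-4,-16.5,16],[-4,-19.8,19.2],[-4,-23.1,22.4],[-4,-26.4,25.6],[-4,-29.7,28.8],[-4,-33,32]],"dr":[[0.1,0,0],[0.2,0,0],[0.3,0,0],[0.4,0,0],[0.5,0,0],[0.6,0,0],[0.7,0,0],[0.8,0,0],[0.9,0,0],[1.0,0,0]]}' -1
python3 - <<'E'
from h import *
im=load('top0');print('tray c',px(im,452.6,231.2,.03))
go(ext([-.105,-.046,.26]),YE)
E
```

```text
clock: 1.1
position: [0.3682, 0.1628, 0.2712]
ee_rot: [0.576, 0.41, 0.576, -0.41]
contact_force: [1.4, -0.0, 0.1]
width: -0.0
tray c [ 0.50229008 -0.39931423  0.03      ]
t 1.1 pos [0.3682 0.1628 0.2712] ext [-0.2747  0.1585  0.2712] jaw 0.334 q [ 0.24 -0.01  1.75  0.    1.4  -0.09] F [ 1.4 -0.   0.1] w -0.0
d cm [ 1.12  4.97 26.11] dr [ 0.504 -0.    -0.   ]
```

```bash

python3 -m creep '{"delta_pos":[[0,0.7,3.7],[0,1.4,7.4],[0,2.1,11.1],[0,2.8,14.8],[0,3.5,18.5],[0,4.2,22.2],[0,4.97,26.1],[1.1,4.97,26.1],[1.1,4.97,26.1]],"dr":[[0.08,0,0],[0.16,0,0],[0.24,0,0],[0.32,0,0],[0.4,0,0],[0.45,0,0],[0.504,0,0],[0.504,0,0],[0.504,0,0]]}'
python3 - <<'E'
from h import *
go(ext([-.105,-.046,.196]),YE)
a=snap('side','side1')
c=a['pixels'][130:350,170:430]; cv2.imwrite('pics/c2.png',cv2.resize(c,None,fx=3,fy=2.7,interpolation=cv2.INTER_CUBIC)[:600,:800])
E
```

```text
clock: 2.0
position: [0.5002, -0.0654, 0.2582]
ee_rot: [-0.455, -0.539, -0.458, 0.541]
contact_force: [0.3, 0.9, -0.3]
width: -0.0
t 2.0 pos [ 0.5002 -0.0654  0.2582] ext [-0.1059 -0.044   0.2582] jaw -0.167 q [-0.27  0.16  1.6   0.    1.39 -0.1 ] F [ 0.3  0.9 -0.3] w -0.0
d cm [6.22 0.12 0.21] dr [ 0.003 -0.001  0.005]
```

View pics/c2.png

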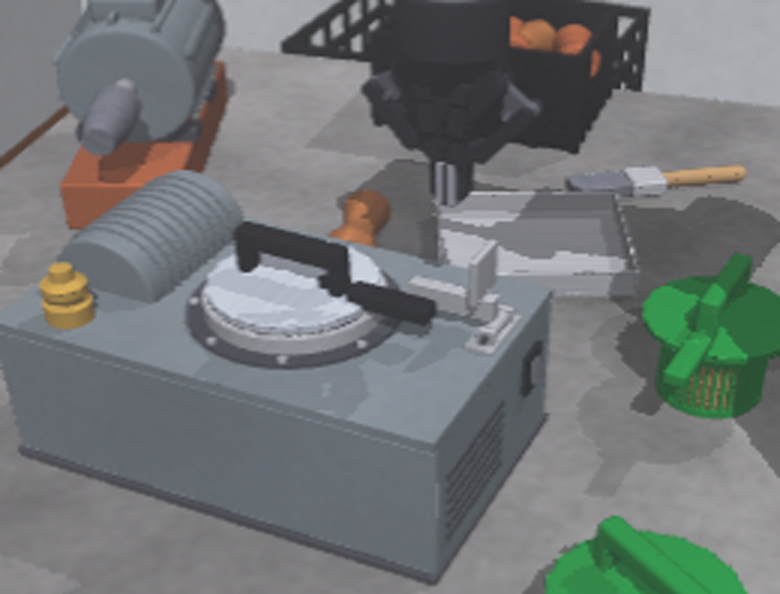

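The crop shows the shut fingertips at about (448,195), port-side of the upright tab at (483,272), with the tab clear to push to the front. Descending.

```bash

python3 -m creep '{"delta_pos":[[1.5,0,0],[3,0,0],[4,0,0],[5,0,0],[5.6,0,0],[6.2,0,0],[6.2,0,0]],"dr":[[0,0,0],[0,0,0],[0,0,0],[0,0,0],[0,0,0],[0,0,0],[0,0,0]]}'
python3 -m creep '{"delta_pos":[[0,-1,0],[0,-2,0],[0,-3,0],[0,-4,0],[0,-5,0],[0,-6,0],[0,-7,0],[0.4,-8,0],[0.8,-9,0],[1.2,-10,0]],"dr":[[0,0,0],[0,0,0],[0,0,0],[0,0,0],[0,0,0],[0,0,0],[0,0,0],[0,0,0],[0,0,0],[0,0,0]]}'
python3 - <<'E'
from h import *
go(ext([-.22,-.046,.196]),YE)
a=snap('side','side2')
c=a['pixels'][130:350,170:430]; cv2.imwrite('pics/c3.png',cv2.resize(c,None,fx=3,fy=2.7,interpolation=cv2.INTER_CUBIC)[:600,:800])
E
```

```text
clock: 2.75
position: [0.501, -0.0649, 0.1977]
ee_rot: [-0.457, -0.539, -0.457, 0.54]
contact_force: [-0.0, 0.3, 0.0]
width: -0.0005
clock: 3.75
position: [0.4016, -0.0484, 0.1858]
ee_rot: [-0.457, -0.54, -0.457, 0.54]
contact_force: [-0.8, 0.1, 0.0]
width: 0.0003
t 3.75 pos [ 0.4016 -0.0484  0.1858] ext [-0.2059 -0.044   0.1858] jaw -0.166 q [-0.29  0.05  1.91  0.    1.18 -0.13] F [-0.8  0.1  0. ] w 0.0003
d cm [-1.02 -1.41  0.2 ] dr [ 0.005 -0.     0.001]
```

View pics/c3.png

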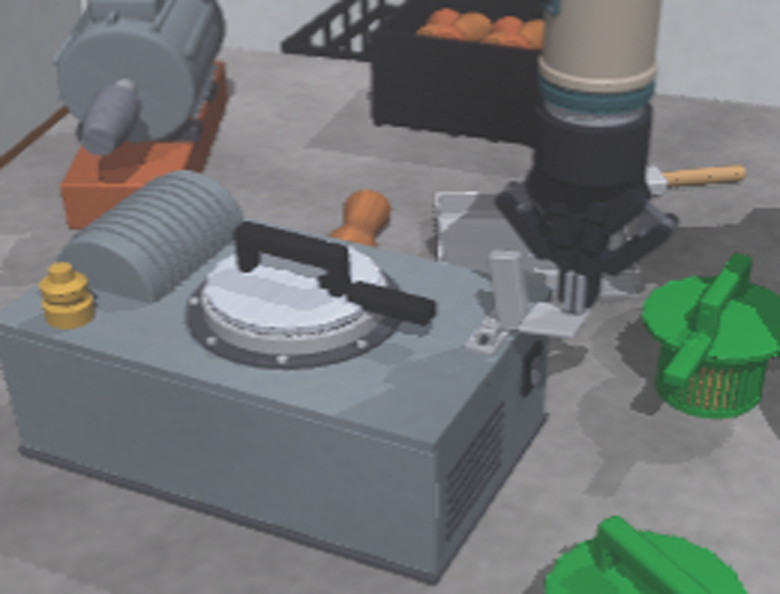

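Catch is over past about 1.5 rad: its tab lies forward at (555,322) and its bar stands up at (508,290). I'll move a bit further forward, then up and across to the lever's +y side.

```bash

python3 -m creep '{"delta_pos":[[0,-1.5,0],[0,-3,0],[-2.5,-3,0],[-5.5,-3,0],[-8.5,-3,0],[-8.5,0,-2],[-8.5,3.5,-4],[-8.5,7,-6],[-8.5,10,-8],[-8.5,10,-8]],"dr":[[0,0,0],[0,0,0],[0,0,0],[0,0,0],[0,0,0],[0,0,0],[0,0,0],[0,0,0],[0,0,0],[0,0,0]]}'
python3 - <<'E'
from h import *
go(ext([-.107,.036,.172]),YE)
a=snap('top','top3')
c=a['pixels'][100:280,260:400]; cv2.imwrite('pics/c4.png',cv2.resize(c,None,fx=3.3,fy=3.3,interpolation=cv2.INTER_CUBIC)[:600,:800])
E
```

```text
clock: 4.8
position: [0.5176, 0.0151, 0.2707]
ee_rot: [0.457, 0.54, 0.457, -0.539]
contact_force: [-1.4, -1.0, 0.6]
width: -0.0003
t 4.8 pos [0.5176 0.0151 0.2707] ext [-0.1023  0.0383  0.2707] jaw -0.164 q [-0.11  0.17  1.55  0.    1.42  0.06] F [-1.4 -1.   0.6] w -0.0003
d cm [ 9.87 -0.48  0.24] dr [ 0.007 -0.001 -0.001]
```

View pics/c4.png

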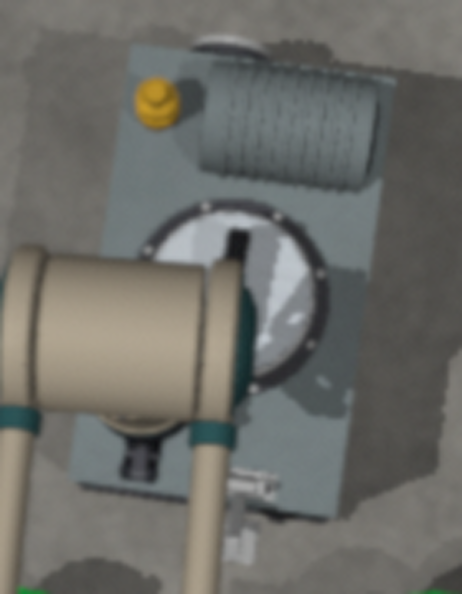

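The catch lies right over to the front at (240,545). Descending beside the lever, and computing the push arc.

```bash

python3 -m creep '{"delta_pos":[[3,-0.2,0],[6,-0.5,0],[8,-0.5,0],[9,-0.5,0],[9.8,-0.5,0],[9.8,-0.5,0]],"dr":[[0,0,0],[0,0,0],[0,0,0],[0,0,0],[0,0,0],[0,0,0]]}'
python3 - <<'E'
from h import *
s=manip.get_state(); p0=toext(s['position'])
go(ext([-.107,.036,.172]),YE)
for t in np.arange(0,1.31,.05):
    d=np.array([-np.cos(t),-np.sin(t)]);n=np.array([np.sin(t),-np.cos(t)])
    P=.105*d-n*(.010+.0145*np.sin(t)+.011*np.cos(t)); D=(P-p0[:2])*100
    print(round(t,2),'dy %.2f dz %.2f'%(D[0],-D[1]))
E
```

```text
clock: 5.45
position: [0.5089, 0.0143, 0.1731]
ee_rot: [-0.457, -0.54, -0.457, 0.54]
contact_force: [-0.2, -0.2, -0.9]
width: -0.0001
t 5.45 pos [0.5089 0.0143 0.1731] ext [-0.1108  0.0361  0.1731] jaw -0.166 q [-0.11  0.22  1.74 -0.    1.19  0.06] F [-0.2 -0.2 -0.9] w -0.0001
d cm [0.11 0.38 0.01] dr [0.004 0.    0.001]
0.0 dy 0.58 dz 1.51
0.05 dy 0.49 dz 1.96
0.1 dy 0.41 dz 2.43
0.15 dy 0.35 dz 2.90
0.2 dy 0.32 dz 3.37
0.25 dy 0.31 dz 3.85
0.3 dy 0.32 dz 4.34
0.35 dy 0.35 dz 4.83
0.4 dy 0.41 dz 5.32
0.45 dy 0.49 dz 5.81
0.5 dy 0.59 dz 6.31
0.55 dy 0.72 dz 6.80
0.6 dy 0.88 dz 7.28
0.65 dy 1.06 dz 7.77
0.7 dy 1.26 dz 8.25
0.75 dy 1.49 dz 8.72
0.8 dy 1.75 dz 9.18
0.85 dy 2.04 dz 9.64
0.9 dy 2.35 dz 10.08
0.95 dy 2.68 dz 10.51
1.0 dy 3.04 dz 10.92
1.05 dy 3.42 dz 11.32
1.1 dy 3.83 dz 11.70
1.15 dy 4.26 dz 12.06
1.2 dy 4.71 dz 12.40
1.25 dy 5.19 dz 12.71
1.3 dy 5.68 dz 13.00
```

```bash

python3 -m creep '{"delta_pos":[[0,0.4,1.0],[0,0.5,1.6],[0,0.4,2.4],[0,0.3,3.1],[0,0.3,3.8],[0,0.3,4.6],[0,0.4,5.3],[0,0.6,6.3],[0,0.9,7.3],[0,0.9,7.3]],"dr":[[0,0,0],[0,0,0],[0,0,0],[0,0,0],[0,0,0],[0,0,0],[0,0,0],[0,0,0],[0,0,0],[0,0,0]]}'

```

```text
clock: 6.45
position: [0.506, -0.0607, 0.173]
ee_rot: [-0.457, -0.539, -0.456, 0.541]
contact_force: [-0.1, 0.9, -0.3]
width: -0.0
```

```bash

python3 -m creep '{"delta_pos":[[0,0.36,0.95],[0,0.85,1.9],[0,1.45,2.8],[0,2.15,3.6],[0,2.5,4.0],[0,2.95,4.4],[0,3.35,4.75],[0,3.8,5.1],[0,4.2,5.35],[0,4.2,5.35]],"dr":[[0,0,0],[0,0,0],[0,0,0],[0,0,0],[0,0,0],[0,0,0],[0,0,0],[0,0,0],[0,0,0],[0,0,0]]}'
python3 - <<'E'
from h import *
go(ext([-.107,.036,.172]),YE)
a=snap('side','side4')
c=a['pixels'][130:350,170:430]; cv2.imwrite('pics/c5.png',cv2.resize(c,None,fx=3,fy=2.7,interpolation=cv2.INTER_CUBIC)[:600,:800])
E
```

```text
clock: 7.45
position: [0.5394, -0.1201, 0.1731]
ee_rot: [-0.457, -0.539, -0.456, 0.54]
contact_force: [0.3, -0.5, -0.2]
width: 0.0003
t 7.45 pos [ 0.5394 -0.1201  0.1731] ext [-0.058  -0.0912  0.1731] jaw -0.166 q [-0.34  0.28  1.65 -0.    1.21 -0.18] F [ 0.3 -0.5 -0.2] w 0.0003
d cm [  0.08  -4.85 -12.74] dr [ 0.004  0.002 -0.   ]
```

View pics/c5.png

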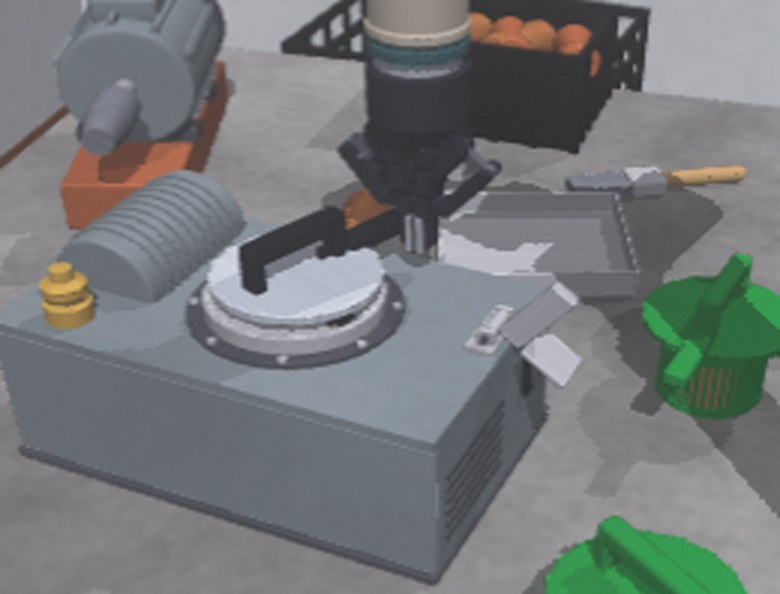

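The cap has risen clear of the collar, so the filter has sprung up, and the bridge is turned. Now back off the lever, raise and measure the bar.

```bash

python3 -m creep '{"delta_pos":[[0,-0.8,-0.5],[0,-1.6,-1],[-3,-1.6,-1],[-7,-1.6,-1],[-11,-1.6,-1],[-14,-1.6,-1],[-14,-1.6,-1]],"dr":[[0,0,0],[0,0,0],[0,0,0],[0,0,0],[0,0,0],[0,0,0],[0,0,0]]}' 1
python3 - <<'E'
from h import *
for n,uu in(('side',(225,320,170,260)),('top',(290,380,150,240))):
  a=snap(n,n+'5');W=cloud(a);z=W[...,2]
  m=np.zeros(z.shape,bool);m[uu[2]:uu[3],uu[0]:uu[1]]=True
  dark=a['pixels'].max(2)<60
  for lo,hi in((.222,.24),(.18,.2)):
    k=m&dark&(z>lo)&(z<hi); p=W[k]
    if k.sum()<5: print(n,k.sum());continue
    r=cv2.minAreaRect(p[:,:2].astype(np.float32)*1000); c=p[:,:2]-p[:,:2].mean(0); ev=np.linalg.svd(c,full_matrices=False)[2][0]
    print(n,lo,k.sum(),r,'yaw',np.arctan2(ev[1],ev[0])%np.pi,'zmax',np.percentile(p[:,2],[50,90]), 'mean',p.mean(0), toext(np.array([*np.array(r[0])/1000,0])))
go(ext([0,0,.27]),YE+1.2-np.pi/2)
a=cv2.imread('pics/side5.png')[160:270,210:330]; b=cv2.imread('pics/top5.png')[120:250,280:400]
o=np.zeros((600,800,3),np.uint8); o[:367,:400]=cv2.resize(a,(400,367),interpolation=2); o[:433,400:]=cv2.resize(b,(400,433),interpolation=2); cv2.imwrite('pics/c6.png',o)
E
```

```text
clock: 8.2
position: [0.5262, -0.1062, 0.3183]
ee_rot: [0.46, 0.541, 0.454, -0.538]
contact_force: [0.6, -0.7, 0.4]
width: 0.0854
side 4
side 0.18 35 ((597.2492065429688, -73.62432861328125), (154.96897888183594, 16.93960189819336), 56.67369842529297) yaw 0.9811089102412627 zmax [0.19022555 0.1988227 ] mean [ 0.57067115 -0.10571005  0.1913041 ] [-0.0088317  -0.03563962  0.        ]
top 0.222 99 ((622.8270874023438, -22.208362579345703), (39.85959243774414, 15.74270248413086), 62.23903274536133) yaw 1.0852497286081202 zmax [0.22794502 0.23061697] mean [ 0.62265825 -0.02207228  0.22807061] [0.0076513  0.01937075 0.        ]
top 0
t 8.3 pos [ 0.5242 -0.1056  0.3138] ext [-0.0754 -0.0795  0.3138] jaw -0.166 q [-0.33  0.18  1.43 -0.    1.53 -0.16] F [-0.4  0.4 -0. ] w 0.0854
d cm [ 4.38  7.57 -7.92] dr [ 0.376 -0.    -0.001]
```

View pics/c6.png

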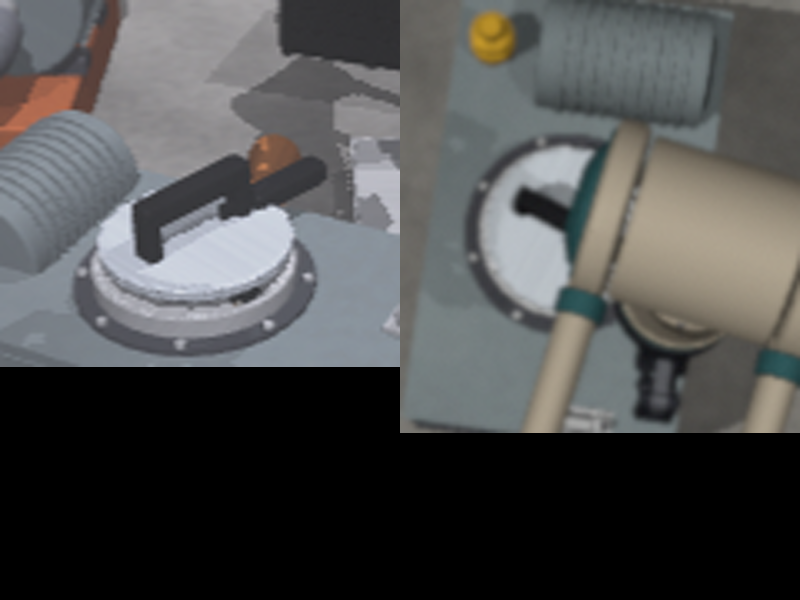

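Both views agree. The bar's long axis is at yaw 1.086 (turned 1.26 rad), and extrapolating from its far end puts its centre at (0.611,-0.043), top 0.228.

```bash
python3 - <<'E'
from h import *
go([.611,-.043,.30],1.086-np.pi/2)
E
```

```text
t 8.3 pos [ 0.5242 -0.1056  0.3138] ext [-0.0754 -0.0795  0.3138] jaw -0.166 q [-0.33  0.18  1.43 -0.    1.53 -0.16] F [-0.4  0.4 -0. ] w 0.0854
d cm [ 1.38  7.52 -7.6 ] dr [ 0.319  0.    -0.001]
```

```bash
python3 -m creep '{"delta_pos":[[0,2.5,-2.5],[0.5,5,-5],[1,7.5,-7.6],[1.4,7.5,-7.6],[1.4,7.5,-7.6]],"dr":[[0.1,0,0],[0.2,0,0],[0.3,0,0],[0.32,0,0],[0.32,0,0]]}' 1
python3 - <<'E'
from h import *
go([.611,-.043,.200],1.086-np.pi/2)
E
```

```text
clock: 8.8
position: [0.61, -0.0428, 0.2963]
ee_rot: [-0.364, -0.603, -0.367, 0.607]
contact_force: [-0.5, 0.1, -0.3]
width: 0.0855
t 8.8 pos [ 0.61   -0.0428  0.2963] ext [-0.0015 -0.0031  0.2963] jaw -0.484 q [-0.18  0.31  1.3  -0.    1.54  0.3 ] F [-0.5  0.1 -0.3] w 0.0855
d cm [ 9.63  0.15 -0.05] dr [0.001 0.002 0.006]
```

```bash
python3 -m creep '{"delta_pos":[[2,0.1,0],[4,0.1,0],[6,0.1,0],[7.5,0.1,0],[8.5,0.1,0],[9.2,0.1,0],[9.5,0.1,0],[9.5,0.1,0]],"dr":[[0,0,0],[0,0,0],[0,0,0],[0,0,0],[0,0,0],[0,0,0],[0,0,0],[0,0,0]]}' 1
python3 -m creep '{"delta_pos":[[0,0,0],[0,0,0],[0,0,0],[0,0,0],[0,0,0],[0,0,0],[0,0,0],[0,0,0]],"dr":[[0,0,0],[0,0,0],[0,0,0],[0,0,0],[0,0,0],[0,0,0],[0,0,0],[0,0,0]]}' -1 60
```

```text
clock: 9.6
position: [0.6122, -0.0442, 0.2044]
ee_rot: [-0.365, -0.606, -0.365, 0.606]
contact_force: [0.3, 0.2, -0.9]
width: 0.0854
clock: 10.4
position: [0.6124, -0.044, 0.2046]
ee_rot: [0.365, 0.606, 0.365, -0.605]
contact_force: [-1.4, 0.4, 1.8]
width: 0.017
```

```bash
python3 -m creep '{"delta_pos":[[-0.5,0,0],[-1.5,0,0],[-2.5,0,0],[-4,0,0],[-5.5,0,0],[-7,0,0],[-8.5,0,0],[-10,0,0],[-11.5,0,0],[-11.5,0,0]],"dr":[[0,0,0],[0,0,0],[0,0,0],[0,0,0],[0,0,0],[0,0,0],[0,0,0],[0,0,0],[0,0,0],[0,0,0]]}' 
python3 - <<'E'
from h import *
a=snap('side','side7'); go([.502,-.40,.315],1.086-np.pi/2)
W=cloud(a);
cv2.imwrite('pics/c7.png',cv2.resize(a['pixels'][80:320,170:450],None,fx=2.5,fy=2.5))
E
```

```text
clock: 11.4
position: [0.6132, -0.0445, 0.3223]
ee_rot: [0.366, 0.607, 0.364, -0.604]
contact_force: [-0.3, -0.4, -2.6]
width: 0.0167
t 11.45 pos [ 0.6127 -0.0443  0.3207] ext [ 0.0014 -0.0041  0.3207] jaw -0.486 q [-0.19  0.3   1.25 -0.    1.59  0.3 ] F [-0.9  0.7 -3.4] w 0.0167
d cm [ 0.57  6.83 36.62] dr [-0.001 -0.    -0.003]
```

View pics/c7.png

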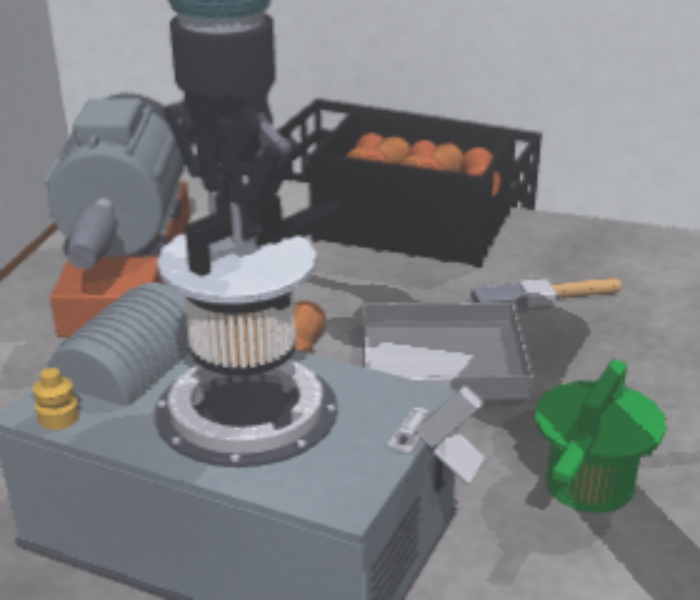

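The filter is clear above the collar and upright: foot at about (240,360), collar top at (245,400). Carrying it to the tray.

```bash
python3 -m creep '{"delta_pos":[[0,0.2,1],[0,0.6,3],[0,1.1,6],[0,1.7,9],[0,2.2,12],[0,2.8,15],[0,3.4,18],[0,3.9,21],[0,4.5,24],[0,5,27]],"dr":[[0,0,0],[0,0,0],[0,0,0],[0,0,0],[0,0,0],[0,0,0],[0,0,0],[0,0,0],[0,0,0],[0,0,0]]}' 
python3 -m creep '{"delta_pos":[[0,0.5,3],[0,1.1,5.5],[0,1.5,7.8],[0,1.8,9.2],[0,1.8,9.6],[0,1.8,9.6],[0,1.8,9.6]],"dr":[[0,0,0],[0,0,0],[0,0,0],[0,0,0],[0,0,0],[0,0,0],[0,0,0]]}' 
python3 - <<'E'
from h import *
# foot offset under TCP: at grasp foot .098 (sprung), TCP .2035 -> ~.1055
go([.502,-.40,.155],1.086-np.pi/2)
a=snap('top','top8');b=snap('side','side8')
o=np.zeros((600,800,3),np.uint8)
c=cv2.resize(a['pixels'][150:300,380:530],(400,400)); d=cv2.resize(b['pixels'][90:290,250:450],(400,400)); o[:400,:400]=c;o[:400,400:]=d;cv2.imwrite('pics/c8.png',o)
E
```

```text
clock: 12.45
position: [0.5288, -0.3077, 0.318]
ee_rot: [-0.364, -0.605, -0.366, 0.606]
contact_force: [0.5, -0.7, -3.2]
width: 0.0167
clock: 13.15
position: [0.5017, -0.3983, 0.3192]
ee_rot: [0.365, 0.606, 0.366, -0.605]
contact_force: [0.3, -0.0, -3.4]
width: 0.0167
t 13.15 pos [ 0.5017 -0.3983  0.3192] ext [-0.0479 -0.3719  0.3192] jaw -0.485 q [-0.78  0.35  1.19  0.    1.61 -0.29] F [ 0.3 -0.  -3.4] w 0.0167
d cm [16.42  0.12  0.15] dr [-0.    -0.001  0.001]
```

View pics/c8.png

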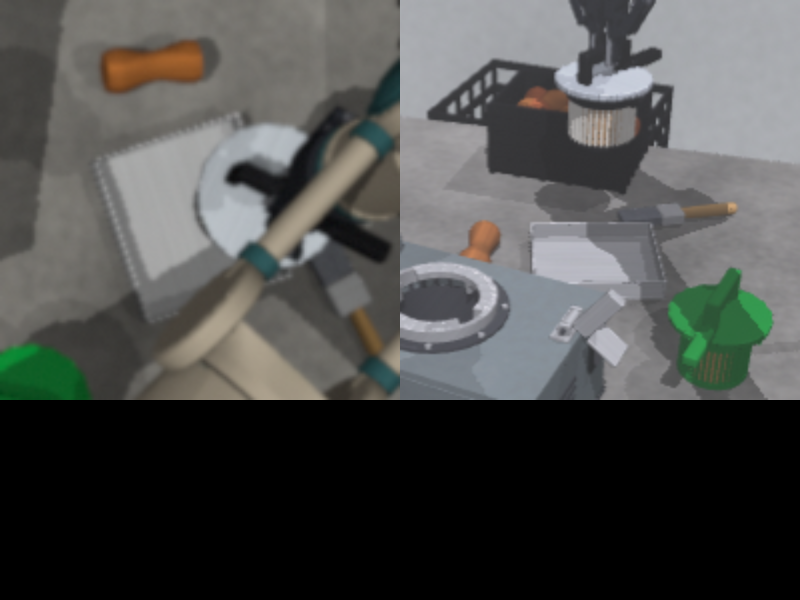

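```bash
python3 -m creep '{"delta_pos":[[1,0,0],[3,0,0],[5,0.1,0.1],[7,0.1,0.1],[9,0.1,0.1],[11,0.1,0.1],[13,0.1,0.1],[15,0.1,0.1],[16.2,0.1,0.1],[16.5,0.1,0.1]],"dr":[[0,0,0],[0,0,0],[0,0,0],[0,0,0],[0,0,0],[0,0,0],[0,0,0],[0,0,0],[0,0,0],[0,0,0]]}' 
python3 -m creep '{"delta_pos":[[0.6,0,0],[1.2,0,0],[1.8,0,0],[2.4,0,0],[3,0,0],[3.4,0,0],[3.7,0,0],[3.9,0,0],[3.9,0,0]],"dr":[[0,0,0],[0,0,0],[0,0,0],[0,0,0],[0,0,0],[0,0,0],[0,0,0],[0,0,0],[0,0,0]]}' 
python3 - <<'E'
from h import *
go([.502,-.40,.1085],1.086-np.pi/2)
b=snap('side','side9')
cv2.imwrite('pics/c9.png',cv2.resize(b['pixels'][110:250,280:450],None,fx=4,fy=4,interpolation=2))
E
```

```text
clock: 14.25
position: [0.5012, -0.3994, 0.1523]
ee_rot: [-0.364, -0.605, -0.366, 0.606]
contact_force: [-0.6, 1.4, -2.5]
width: 0.0169
clock: 15.15
position: [0.5018, -0.4007, 0.115]
ee_rot: [-0.365, -0.606, -0.365, 0.606]
contact_force: [0.0, -0.1, -3.5]
width: 0.017
t 15.15 pos [ 0.5018 -0.4007  0.115 ] ext [-0.0474 -0.3741  0.115 ] jaw -0.486 q [-0.78  0.45  1.53  0.    1.16 -0.3 ] F [ 0.  -0.1 -3.5] w 0.017
d cm [ 0.65 -0.01 -0.07] dr [-0.001 -0.     0.   ]
```

View pics/c9.png

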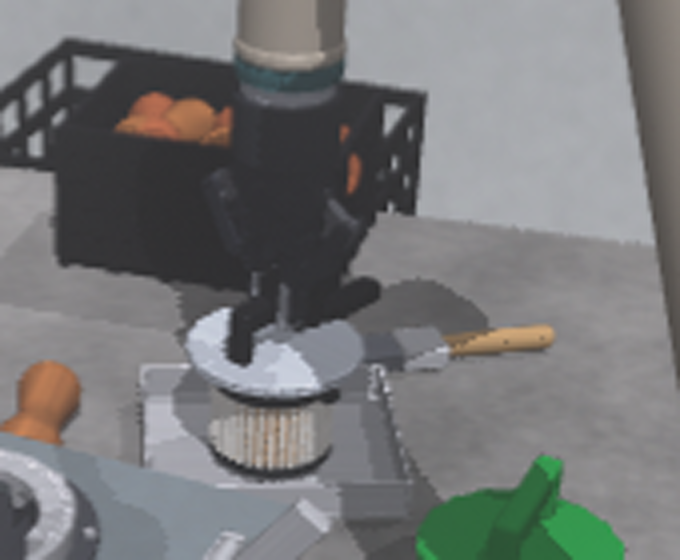

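The filter hangs upright inside the tray, foot around (270,465). Creeping down the last millimetres while watching the force.

```bash
for i in 1 2; do python3 -m creep '{"delta_pos":[[0.1,0,0],[0.2,0,0],[0.3,0,0],[0.3,0,0]],"dr":[[0,0,0],[0,0,0],[0,0,0],[0,0,0]]}' | egrep 'pos|force'; done
```

```text
position: [0.5018, -0.4006, 0.1121]
contact_force: [0.6, 0.8, -3.6]
position: [0.5018, -0.4007, 0.109]
contact_force: [-0.1, 0.4, -3.2]
```

```bash
for i in 1 2 3; do python3 -m creep '{"delta_pos":[[0.1,0,0],[0.15,0,0],[0.15,0,0]],"dr":[[0,0,0],[0,0,0],[0,0,0]]}' | egrep 'pos|force';  done
```

```text
position: [0.502, -0.4007, 0.1087]
contact_force: [-0.8, 0.9, 3.9]
position: [0.502, -0.4008, 0.1087]
contact_force: [-2.8, 3.4, 10.9]
position: [0.502, -0.4008, 0.1087]
contact_force: [-4.9, 4.8, 16.7]
```

Contact is made at TCP z 0.1087. Easing the load off, then opening.

```bash
python3 -m creep '{"delta_pos":[[-0.15,0,0],[-0.3,0,0],[-0.3,0,0]],"dr":[[0,0,0],[0,0,0],[0,0,0]]}' | egrep 'pos|force'
python3 -m creep '{"delta_pos":[[0,0,0],[0,0,0],[0,0,0],[0,0,0],[0,0,0],[0,0,0],[0,0,0],[0,0,0]],"dr":[[0,0,0],[0,0,0],[0,0,0],[0,0,0],[0,0,0],[0,0,0],[0,0,0],[0,0,0]]}' 1
python3 -m creep '{"delta_pos":[[-1,0,0],[-2.5,0,0],[-5,0,0],[-8,0,0],[-11,0,0],[-14,0,0],[-17,0,0],[-17,0,0]],"dr":[[0,0,0],[0,0,0],[0,0,0],[0,0,0],[0,0,0],[0,0,0],[0,0,0],[0,0,0]]}'
python3 - <<'E'
from h import *
b=snap('side','side10');a=snap('top','top10')
o=np.zeros((600,800,3),np.uint8)
o[:400,:400]=cv2.resize(a['pixels'][150:300,380:530],(400,400),interpolation=2);o[:400,400:]=cv2.resize(b['pixels'][120:260,280:420],(400,400),interpolation=2);cv2.imwrite('pics/c10.png',o)
W=cloud(b);m=np.zeros((480,640),bool);m[170:260,310:390]=True
z=W[...,2];k=m&(abs(z-.092)<.006)&(b['pixels'].min(2)>110); p=W[k]
print(k.sum(),cv2.minAreaRect(p[:,:2].astype(np.float32)*1000),np.median(p[:,2]))
A=np.c_[p[:,:2]-p[:,:2].mean(0),np.ones(len(p))];print('cap plane slope',np.linalg.lstsq(A,p[:,2],rcond=None)[0])
E
```

```text
position: [0.502, -0.4008, 0.1087]
contact_force: [-3.0, 2.6, 6.7]
clock: 18.0
position: [0.5019, -0.4007, 0.1077]
ee_rot: [0.365, 0.606, 0.365, -0.606]
contact_force: [-0.2, -0.5, -0.8]
width: 0.0853
clock: 18.8
position: [0.5036, -0.4024, 0.284]
ee_rot: [0.369, 0.607, 0.361, -0.605]
contact_force: [0.5, -0.3, 0.9]
width: 0.0852
617 ((503.14788818359375, -391.593017578125), (130.59393310546875, 115.04036712646484), 0.14433753490447998) 0.09263288723846677
cap plane slope [-0.00095773 -0.01556232  0.09244386]
```

The depth data shows the cap plane at z 0.0926 (expected about 0.092 when seated), slope about 0.016 rad, within 10 mm of the tray centre, and the fingers are open 17 cm up. The picture limit is reached, so I'm handing in.

```bash
python3 - <<'E'
from h import *
print(manip.sign_off()); s=manip.get_state(); print(s['clock'],s['contact_force'])
E
```

```text
the job is handed in; nothing more can be done
None
the job is handed in; nothing more can be done
```

The filter is standing in the steel tray and the job is handed in, at about 19 s of the 67 s allowed. No verdict was reported.

- **Catch:** I pushed the tab over with shut fingers. Later pictures show the catch lying right over to the front while the filter was still locked.
- **Turning:** I pushed the lever anticlockwise and measured about 1.26 rad of turn. The cap rose out of the collar, with the bar top at 0.228 m.
- **Lift and placing:** I gripped the bridge (17 mm opening), lifted it about 115 mm and carried it upright to the tray. Then I lowered it in steps of a few millimetres until it touched. I pressed about 18 N before easing off and releasing.

**Last checks, after release with the gripper open about 17 cm above:**
- The cap is at z = 0.0926 m, against about 0.092 m expected with the foot on the floor.
- Its tilt is about 0.016 rad.
- Its centre is about (0.503, -0.392), within 10 mm of the measured tray centre.
- No contact force showed on the tool beyond sensor noise (about 1 N).

I had used all 12 pictures, so I could not view the final scene, and this rests on depth data alone. I did not measure the loose objects again. The arm passed only over or clear of them, and earlier pictures showed those in view where they had been.

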